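# Refit the air-cleaner cover: hook the tongues, swing down, snap the catch

## Robot

A 6-joint arm with a two-finger parallel gripper is mounted at the origin on the work surface. World frame = base frame: x ahead of the robot, y to its left, z up, the work surface at z = 0. Lengths are in m, angles in rad, forces in N, time in s.
With the tool pointing down it reaches from about 0.25 to 0.725 m from the base axis. Payload 4 kg.
Tool frame: the origin (TCP) lies midway between the tips of the shut fingers; the grasp point (between the pads) lies 19 mm behind it; z points along the fingers, y is the line along which they close (so a half turn about z gives the same grasp; the last joint's range is limited). The gripper opens to 85 mm and grips with 20 to 120 N. Pads are 22 mm wide; open, the fingers measure 114 mm over their backs; the gripper's body (76 mm by 85 mm) begins 54 mm behind the grasp point. The pads swing forward as they close: fully open they stand 13 mm farther back than shut.
Start: joints at [-1.318, 0.241, 0.005, 1.335, 0, 1.571], TCP at [0.125, -0.484, 0.231] pointing down, gripper open.
Joint ranges: [-2.72, 2.72], [-1.05, 1.87], [-1.09, 1.28], [-1.99, 2.15], [-1.42, 1.44], [-3.14, 3.14]. Speed limits (rad/s): [2.79, 2.79, 3.14, 3.14, 3.14, 3.14].

## Interface

Orientations are given as a unit quaternion [x, y, z, w].
In Python, from workcell import bot gives the robot as it stands. The module is installed in compiled form; this text tells all that it offers.
- The arm moves only by the tool jog_arm, never from a script. Its argument "deltas" is a list of rows, each an object with "fingers": the opening, from 0 (shut) to 1 (fully open); "delta_pos": the shift along the tool's x, y, z normalised to -1 to 1, where 1 is 300 mm, a list of three; "yaw": the turn about the tool's z normalised to -1 to 1, where 1 is pi/4 rad. A call has 1 to 12 rows; each row is the pose to reach, as a shift and turn from the pose commanded when the call began, along the tool's axes at that moment; what a row does not reach only later rows make up. A row lasts 1/10 s, in which the tool goes at most 50 mm and 8.59 degrees, less where a joint would pass 70% of its speed; a pose out of reach is approached as far as the arm can. A call with a number of a shift or a turn outside -1 to 1 is refused whole. A call with a gripper value outside its range is refused whole. The fingers move at their own pace and stop on an object; the grip force is fixed at half the most. Time passes only in rows, so rows that repeat a pose let the fingers close. It gives the time, the measured TCP pose, the force, the opening and the grip force at its end, in the units of the state.
- bot.get_obs(): the state, without advancing time (a new reading comes with each control period).
- bot.camera(name): name is "scene" or "top" or "wrist"; returns a dict with "image" (420x560x3 uint8, red, green, blue), "range_z" (420x560 float32, m along the optical axis (not along the pixel's ray), 0 where there is no reading), "fx", "fy", "cx", "cy" (pixels), "rvec" (rotation vector, rad) and "tvec" (3), from world to camera coordinates, as OpenCV has them. Camera axes: x right, y down, z forward; pixel columns grow to the right and rows downward; lengths in m; the calibration is good to about 2 mm. A picture is of the moment at which its call begins.
- bot.job_done(): hands the job in; it is judged then, once.
The state is a dict: "clock": time; "joint_pos": joint angles; "joint_vel": joint speeds; "tau": joint torques, N m; "eef_pos": TCP position; "tool_rot": TCP orientation; "ft_force": force on the tool from outside, world axes, zero at the start; "ft_torque": the same for the moment, N m; "grip_width": finger opening in m; "grasp_force": force on a finger pad.
Only numpy, scipy, OpenCV 4.12 (cv2) and the standard library are available. Lean on these libraries where they do the work, as an engineer would, in place of code of your own. Each camera call takes 0.05 s, during which the arm holds its last target. There are 200 camera calls.

## Task

A clean element is already in the black air-cleaner box on the bench; put the green cover back on. Hook the cover's two tongues under the yellow lip of the box first, with the opposite edge still raised, then swing the cover down and press its free edge until the steel spring catch snaps over it and the cover lies flush all round. Leave the old element, the spray can and the tools where they are.

Things in the scene. Friction and masses are not known exactly. Their poses are not given: they have to be found in the camera images.
- mouth (a point): Black open air-cleaner box, 180 x 130 mm, 87 mm high, fixed to the bench. Point: centre of its mouth at the height of the flat rim the cover lies on. x runs from the hook end (yellow lip) to the catch end, z up. Opening: x -85 to 85, y -60 to 60 mm; rim flange out to x -108 and 94, y -73 and 73. Seated cover here: tongue ends at x -97 (-100 pushed home), free edge at x 94, both z 0.
- lip (a point): Middle of the inner edge (underside) of the yellow lip, 130 mm wide along y, at x -88, z 11 mm in the mouth's frame (same axes). The lip is flared: the gap between rim and lip is 11 mm at this edge and narrows to 6 mm at the upright wall at x -100, so tongues go in best nose down, tilted 10 to 18 degrees. Lip top 16 mm above the rim.
- catch_nose (a point): Inner tip of the nose of the steel spring catch (40 mm wide, red tab) at the box's far end: x 86, z 7 mm in the mouth's frame when closed; catch top 28 mm above the rim. The face above the tip is a 60 degree bevel: an edge pressed down on it drives the catch outward until it snaps back over the edge.
- catch (a joint): The catch's outward swing in rad: 0 closed, 0.35 fully back, about 0.1 while an edge passes; a spring always returns it. A cover merely laid down stays on the bevel with its free edge roughly 12 mm too high; pressing the thumb pad with some 12 to 20 N snaps it.
- cover_grip (a point): Green cover, about 0.2 kg: plate 178 x 136 x 5 mm, on it a raised body 140 x 108 x 20 mm, on that a grip ridge 24 mm thick (x), 92 long (y), 30 high. Lies right way up on the bench. Point: in the ridge's middle, 8 mm below its top, 22 above the raised body, 47 above the plate's underside (53 above the bench). x runs from tongues to free edge, z up out of the cover.
- cover_tongues (a point): Midway between the ends of the cover's two tongues, on their lower face, level with the plate's underside: x -97, z -47 mm from cover_grip in the cover's axes. Tongues 30 mm wide, 4 thick, 13 long, centred at y -38 and 38. Two ribs, 6 mm deep, under the plate at y -52 and 52 (x -55 to 70) drop inside the mouth with 6 mm of play each side.
- cover_free_edge (a point): Middle of the cover's free edge, on the plate's underside: x 94, z -47 mm from cover_grip in the cover's axes.
- cover_pad (a point): Black thumb pad, 26 x 44 mm, on top of the cover's raised body near the free edge: x 46, z -22 mm from cover_grip in the cover's axes. The place to press.
- old_element_mid (a point): Bystander: dirty brown filter element lying flat, 112 x 164 x 32 mm; its centre.
- ratchet_mid (a point): Bystander: steel ratchet with a blue handle, 180 mm long along its x, 34 mm high; its centre.
- spray_mid (a point): Bystander: upright red spray can, 64 mm across, 150 mm high; its centre.
- screwdriver_mid (a point): Bystander: yellow-handled screwdriver, 195 mm long along its x, 30 mm high; its centre.
Things that resemble listed ones, but are neither listed nor needed, are in the scene too. Of the things that look like the part that bears cover_grip, take the one that is farthest to the robot's right at the start.

How it is judged:
On the way:
1. the tongues are under the lip while the free edge is still raised (x of cover_tongues in the frame of mouth below -0.0915 m and z of cover_tongues in the frame of mouth between -0.004 and 0.008 m and y of cover_tongues in the frame of mouth between -0.014 and 0.014 m and z of cover_free_edge in the frame of mouth above 0.018 m), for 0.1 s.
At the end, for the whole second after the job is handed in: The cover lies on the box's rim, tongues at least 3.5 mm under the lip and within 9 mm of the middle, tongue end and free edge both within 3 mm of the rim (cover within 0.03 rad of flush), and the catch back in its closed position (below 0.04 rad) over the free edge (x of cover_tongues in the frame of mouth below -0.0915 m and z of cover_tongues in the frame of mouth between -0.003 and 0.003 m and y of cover_tongues in the frame of mouth between -0.009 and 0.009 m and z of cover_free_edge in the frame of mouth between -0.003 and 0.003 m and angle between the z axis of cover_grip and the z axis of mouth, either way round below 0.03 rad and value of joint catch below 0.04 rad); the robot touches nothing.
It fails at once if the old element is moved by more than 30 mm (distance of old_element_mid from where it was at the start of the episode above 0.03 m).
It fails at once if the ratchet is moved by more than 30 mm (distance of ratchet_mid from where it was at the start of the episode above 0.03 m).
It fails at once if the spray can is moved by more than 30 mm (distance of spray_mid from where it was at the start of the episode above 0.03 m).
It fails at once if the screwdriver is moved by more than 30 mm (distance of screwdriver_mid from where it was at the start of the episode above 0.03 m).
It also fails if it takes over 48 s, if anything falls off the work surface, if the arm or the gripper's body presses on something with over 40 N, if the wrist force passes 120 N, or if a joint passes its speed limit or range.

## Working session

There is one attempt and no reset: what is moved stays moved. The work goes in short steps, Python scripts to look and compute and a tool call to move; the robot and the scene stay as the last step left them, time stands still between calls to the robot, and variables do not carry over. Pictures are saved under pics/ and viewed, at most 10 in all, crops included, and the job is handed in when it is done.

Besides the shell and the picture viewer there is one more tool, called after "Emit:" by a JSON object that holds its "op" and its "data", one argument or row to a line. jog_arm: Moves the arm, as the interface text tells. Scaled input: -1 to 1 covers 300 mm each way for a shift and pi/4 rad each way for a turn. Its arguments: {"type":"object","properties":{"deltas":{"type":"array","items":{"type":"object","properties":{"fingers":{"type":"number"},"delta_pos":{"type":"array","items":{"type":"number"}},"yaw":{"type":"number"}}}}},"required":["deltas"]}

```bash
mkdir -p pics
cat > h.py <<'E'
import numpy as np, cv2
from workcell import bot
def cam(n):
    c=bot.camera(n); R=cv2.Rodrigues(np.array(c['rvec'],float))[0]; t=np.array(c['tvec'],float).ravel()
    z=c['range_z']; v,u=np.mgrid[:z.shape[0],:z.shape[1]]
    P=np.stack([(u-c['cx'])/c['fx']*z,(v-c['cy'])/c['fy']*z,z],-1)
    c['W']=(P-t)@R; c['hsv']=cv2.cvtColor(c['image'],cv2.COLOR_RGB2HSV); return c
def save(c,n): cv2.imwrite('pics/'+n,cv2.cvtColor(c['image'],cv2.COLOR_RGB2BGR))
E
python3 - <<'E'
from h import *
o=bot.get_obs(); print(o)
a=cam('scene');b=cam('top')
im=np.hstack([a['image'],b['image']]); cv2.imwrite('pics/a.png',cv2.cvtColor(b['image'],cv2.COLOR_RGB2BGR)); save(a,'b.png')
np.save('top.npy',b['W'])
E
```

```text
{'clock': 0.0, 'joint_pos': array([-1.31804928e+00,  2.41410467e-01,  3.72194806e-03,  1.33520344e+00,
        8.11537746e-06,  1.57081040e+00]), 'joint_vel': array([ 0.00095344,  0.00102695,  0.00079537, -0.00026141,  0.002129  ,
        0.00104953]), 'tau': array([ 1.14012655e-03, -3.72320545e+01,  2.52405810e+01,  1.70166849e-02,
       -1.01481717e-04, -1.46218201e-05]), 'eef_pos': array([ 0.12487595, -0.4834992 ,  0.23041335]), 'tool_rot': array([ 9.92025831e-01,  1.26030364e-01, -1.28045876e-04, -1.03996959e-03]), 'ft_force': array([ 0.0719005 ,  0.17350717, -0.09592296]), 'ft_torque': array([-0.00733383, -0.01316523, -0.06376081]), 'grasp_force': 0.0, 'grip_width': 0.08512269395156546}
```

View pics/a.png

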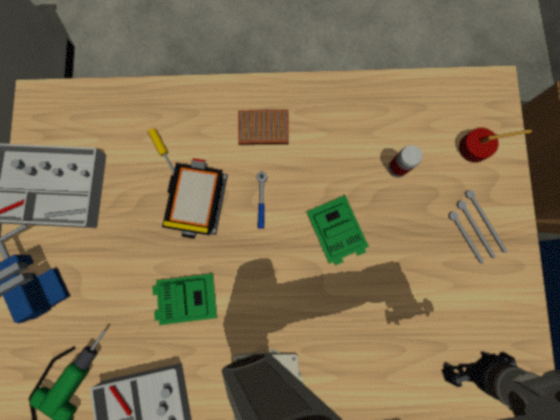

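View pics/b.png

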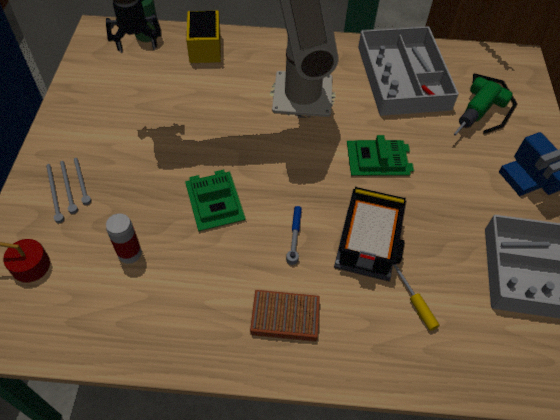

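The top view (x up, y left) shows two green covers. The one to take is the right one at about (337,228): pad at (333,216), tongues near (335,262) and (362,255). The box is at (195,198), yellow lip at (190,228), red catch tab at (199,163). Next I'll get rough poses from depth.

Run:
```python
from h import *
b=cam('top');W=b['W'];h=b['hsv']
def blob(m,lo,hi,name):
    (u0,v0),(u1,v1)=lo,hi
    k=np.zeros(m.shape,bool);k[v0:v1,u0:u1]=m[v0:v1,u0:u1]
    p=W[k]; c,s,a=cv2.minAreaRect(p[:,:2].astype(np.float32)*1000); 
    print(name,len(p),'c',np.round(c,1),'s',np.round(s,1),'a',round(a,1),'z',np.percentile(p[:,2],[5,50,95]).round(3)); return p
H,S,V=h[...,0],h[...,1],h[...,2]
g=(H>45)&(H<85)&(S>100)
blob(g,(300,185),(380,270),'coverR'); blob(g&(W[...,2]>.048),(300,185),(380,270),'ridgeR')
p=W[185:270,300:380].reshape(-1,3);p=p[p[:,2]>.052];print('ridge hi',len(p),cv2.minAreaRect(p[:,:2].astype(np.float32)*1000),p[:,2].max())
blob(g,(145,265),(225,330),'coverL')
y=(H>20)&(H<35)&(S>150)&(V>100)
blob(y,(155,210),(230,240),'lip')
r=((H<5)|(H>175))&(S>150)
blob(r,(185,150),(215,172),'tab')
blob((W[...,2]>.07),(150,150),(235,245),'box')
blob((V<90)&(S<120)&(W[...,2]>.035)&(W[...,2]<.06),(310,190),(350,225),'pad')
for n in ('top','wrist'):
  c=b if n=='top' else cam(n); R=cv2.Rodrigues(np.array(c['rvec'],float))[0];print(n,-R.T@np.ravel(c['tvec']),R.round(3).tolist(),c['fx'],c['cx'],c['cy'])
```

```text
coverR 2407 c [ 439. -175.] s [188.  255.6] a 21.9 z [0.009 0.03  0.061]
ridgeR 257 c [ 425.4 -167.8] s [ 34.1 239.3] a 30.0 z [0.057 0.061 0.066]
ridge hi 276 ((425.3741760253906, -167.7764892578125), (34.10457992553711, 239.30770874023438), 30.03131866455078) 1.20610115173141
coverL 2554 c [273.2 130.7] s [133.4 421. ] a 6.1 z [0.009 0.029 0.061]
lip 237 c [432.  106.2] s [391.6  33. ] a 70.4 z [0.089 0.099 0.104]
tab 8 c [670.5 187.4] s [26.4  4.4] a 80.3 z [0.105 0.11  0.112]
box 3308 c [525.6  89.2] s [418. 229.] a 71.5 z [0.072 0.078 0.101]
pad 3 c [ 509.7 -210.8] s [ 2.9 29.3] a 30.8 z [0.036 0.036 0.036]
top [ 0.35072755 -0.07272014  1.20610115] [[-0.018, -1.0, -0.023], [-0.987, 0.021, -0.161], [0.161, 0.02, -0.987]] 382.38197965364753 278.4554980372515 204.61850354780108
wrist [ 0.20388204 -0.46290378  0.37282914] [[0.25, -0.968, -0.001], [-0.918, -0.238, 0.318], [-0.309, -0.079, -0.948]] 322.35717043131365 281.4603256425426 205.8077795888148
```

Emit:
{"op": "jog_arm", "data": {
  "deltas": [
    {"delta_pos":[0.95,-0.75,0],"yaw":-1,"fingers":1},
    {"delta_pos":[0.95,-0.75,0],"yaw":-1,"fingers":1},
    {"delta_pos":[0.95,-0.75,0],"yaw":-1,"fingers":1},
    {"delta_pos":[0.95,-0.75,0],"yaw":-1,"fingers":1},
    {"delta_pos":[0.95,-0.75,0],"yaw":-1,"fingers":1},
    {"delta_pos":[0.95,-0.75,0],"yaw":-1,"fingers":1},
    {"delta_pos":[0.95,-0.75,0],"yaw":-1,"fingers":1},
    {"delta_pos":[0.95,-0.75,0],"yaw":-1,"fingers":1},
    {"delta_pos":[0.95,-0.75,0],"yaw":-1,"fingers":1}
  ]
}}

```text
clock: 1.1
eef_pos: [0.3457, -0.1932, 0.2312]
tool_rot: [0.867, 0.498, 0.0, -0.0]
ft_force: [-0.7, 0.9, -0.5]
grip_width: 0.0853
grasp_force: 0.0
```

Emit:
{"op": "jog_arm", "data": {
  "deltas": [
    {"delta_pos":[0,0,0],"yaw":-1,"fingers":1},
    {"delta_pos":[0,0,0],"yaw":-1,"fingers":1},
    {"delta_pos":[0,0,0],"yaw":-1,"fingers":1},
    {"delta_pos":[0,0,0],"yaw":-1,"fingers":1},
    {"delta_pos":[0,0,0],"yaw":-1,"fingers":1},
    {"delta_pos":[0,0,0],"yaw":-1,"fingers":1}
  ]
}}

```text
clock: 1.7
eef_pos: [0.3438, -0.196, 0.2312]
tool_rot: [0.612, 0.791, -0.0, -0.0]
ft_force: [0.4, -0.5, -0.8]
grip_width: 0.0855
grasp_force: 0.0
```

Run:
```python
from h import *
b=cam('wrist');save(b,'w1.png');W=b['W'];h=b['hsv'];ok=b['range_z']>0
H,S,V=h[...,0],h[...,1],h[...,2]
g=(H>45)&(H<85)&(S>90)&ok
def rect(m,n):
    p=W[m]; 
    if len(p)<5: print(n,len(p));return
    print(n,len(p),[np.round(x,1) for x in cv2.minAreaRect(p[:,:2].astype(np.float32)*1000)],np.percentile(p[:,2],[1,50,99]).round(4))
rect(g,'green');rect(g&(W[...,2]>.0585)&(W[...,2]<.064),'ridge top');rect(g&(W[...,2]>.026)&(W[...,2]<.036),'body');rect(g&(W[...,2]<.0135)&(W[...,2]>.008),'plate')
```

```text
green 17043 [array([ 423.7, -237.6]), array([278.8, 163.2]), np.float64(15.1)] [0.009  0.0303 0.3183]
ridge top 1530 [array([ 461.1, -228.3]), array([23.7, 90.2]), np.float64(21.7)] [0.0586 0.0605 0.0622]
body 7418 [array([ 461.3, -228.9]), array([139.3, 107.8]), np.float64(21.8)] [0.0267 0.0306 0.0328]
plate 5176 [array([ 461.1, -230. ]), array([191.7, 137.3]), np.float64(21.7)] [0.0086 0.0106 0.0123]
```

View pics/w1.png

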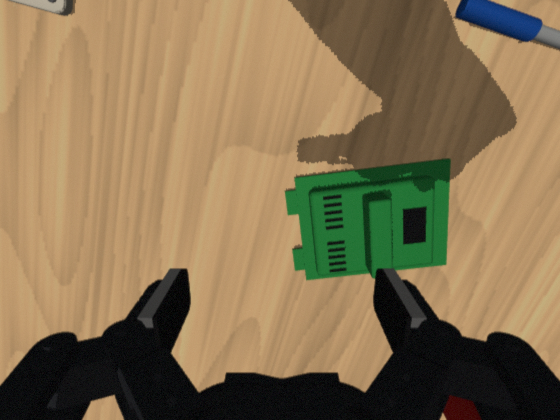

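Emit:
{"op": "jog_arm", "data": {
  "deltas": [
    {"delta_pos":[0.77,0.84,0],"yaw":0.5,"fingers":1},
    {"delta_pos":[0.77,0.84,0],"yaw":0.5,"fingers":1},
    {"delta_pos":[0.77,0.84,0],"yaw":0.5,"fingers":1},
    {"delta_pos":[0.77,0.84,0],"yaw":0.5,"fingers":1},
    {"delta_pos":[0.77,0.84,0],"yaw":0.5,"fingers":1},
    {"delta_pos":[0.77,0.84,0],"yaw":0.5,"fingers":1},
    {"delta_pos":[0.77,0.84,0],"yaw":0.5,"fingers":1},
    {"delta_pos":[0.77,0.84,0],"yaw":0.5,"fingers":1},
    {"delta_pos":[0.77,0.84,0],"yaw":0.5,"fingers":1},
    {"delta_pos":[0.77,0.84,0],"yaw":0.5,"fingers":1}
  ]
}}

```text
clock: 2.75
eef_pos: [0.5306, 0.0908, 0.2307]
tool_rot: [0.755, 0.656, -0.001, -0.0]
ft_force: [0.2, -0.5, 0.1]
grip_width: 0.0856
grasp_force: 0.0
```

Run:
```python
from h import *
b=cam('wrist');save(b,'w2.png');W=b['W'];h=b['hsv'];ok=b['range_z']>0
H,S,V=h[...,0],h[...,1],h[...,2]; Z=W[...,2]
def rect(m,n):
    k=cv2.connectedComponentsWithStats(m.astype(np.uint8))
    i=1+np.argmax(k[2][1:,4]); p=W[k[1]==i]
    print(n,len(p),[np.round(x,1) for x in cv2.minAreaRect(p[:,:2].astype(np.float32)*1000)],np.percentile(p[:,2],[1,50,99]).round(4))
rect((H>20)&(H<35)&(S>150)&(V>90)&ok,'lip');rect(((H<5)|(H>175))&(S>150)&ok&(V>70)&(Z>.09)&(Z<.13),'tab')
rect(ok&(Z>.082)&(Z<.092),'rim');rect((S>90)&(H>3)&(H<20)&ok&(Z>.04)&(Z<.09),'orange')
np.save('w2.npy',W)
```

```text
lip 1894 [array([469.6, 206.4]), array([89.5, 14. ]), np.float64(79.3)] [0.0956 0.099  0.102 ]
tab 441 [array([671.9, 188.9]), array([34.7,  7.5]), np.float64(80.1)] [0.1056 0.1071 0.1087]
rim 5696 [array([556.6, 191.6]), array([108.7, 202.7]), np.float64(79.5)] [0.0826 0.0865 0.0882]
orange 3950 [array([564.7, 198.7]), array([ 99.7, 171.2]), np.float64(79.6)] [0.0438 0.0729 0.0748]
```

View pics/w2.png

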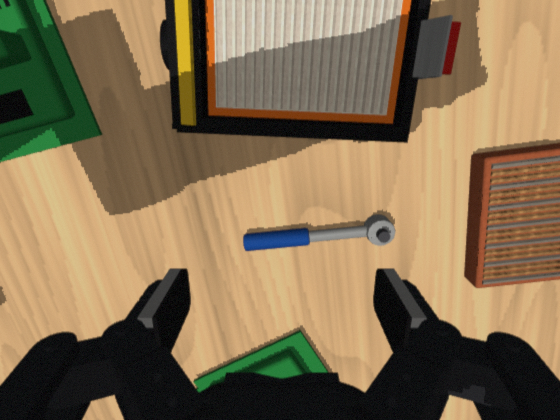

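Emit:
{"op": "jog_arm", "data": {
  "deltas": [
    {"delta_pos":[0.33,0,0],"yaw":0.05,"fingers":1},
    {"delta_pos":[0.33,0,0],"yaw":0.05,"fingers":1},
    {"delta_pos":[0.33,0,0],"yaw":0.05,"fingers":1},
    {"delta_pos":[0.33,0,0],"yaw":0.05,"fingers":1}
  ]
}}

```text
clock: 3.2
eef_pos: [0.5443, 0.1889, 0.2313]
tool_rot: [0.768, 0.641, -0.0, 0.0]
ft_force: [-0.7, -0.8, -0.4]
grip_width: 0.0855
grasp_force: 0.0
```

Run:
```python
from h import *
b=cam('wrist');save(b,'w3.png');W=b['W'];h=b['hsv'];ok=b['range_z']>0
H,S,V=h[...,0],h[...,1],h[...,2]; Z=W[...,2]
def rect(m,n):
    k=cv2.connectedComponentsWithStats(m.astype(np.uint8))
    i=1+np.argmax(k[2][1:,4]); p=W[k[1]==i]
    print(n,len(p),[np.round(x,1) for x in cv2.minAreaRect(p[:,:2].astype(np.float32)*1000)],np.percentile(p[:,2],[1,50,99]).round(4)); return p
rect((H>20)&(H<35)&(S>150)&(V>90)&ok,'lip');rect(((H<5)|(H>175))&(S>150)&ok&(V>70)&(Z>.09)&(Z<.13),'tab')
p=rect(ok&(Z>.082)&(Z<.092),'rim');rect((S>90)&(H>3)&(H<20)&ok&(Z>.04)&(Z<.09),'orange')
c,s,a=cv2.minAreaRect(p[:,:2].astype(np.float32)*1000)
# catch profile in box axes (approx): rows along x near y=catch
ps=np.radians(-10.5); ex=np.array([np.cos(ps),np.sin(ps)]); ey=np.array([-ex[1],ex[0]])
Q=W[ok&(Z>.07)&(Z<.13)]; tab=np.array([.672,.188])
d=Q[:,:2]@ex; y=(Q[:,:2]-tab)@ey; xt=tab@ex
for x0 in np.arange(-60,20,3):
    k=(d-xt>x0/1e3)&(d-xt<(x0+3)/1e3)&(abs(y)<.015); 
    if k.sum(): print(x0,k.sum(),np.percentile(Q[k,2],[5,50,95]).round(4))
k=(Z>.0835)&(Z<.0905)&ok; q=W[k];print('rim ext x',np.percentile(q[:,:2]@ex,[.5,99.5]),'y',np.percentile(q[:,:2]@ey,[.5,99.5]))
L=W[(H>20)&(H<35)&(S>150)&(V>90)&ok&(Z>.09)];print('lip ext x',np.percentile(L[:,:2]@ex,[1,99]),'y',np.percentile(L[:,:2]@ey,[.5,99.5]))
```

```text
lip 2134 [array([472.9, 223.5]), array([136.5,  13.7]), np.float64(79.4)] [0.0958 0.099  0.102 ]
tab 301 [array([671.5, 189.2]), array([34.7,  7.3]), np.float64(81.2)] [0.1057 0.1072 0.1086]
rim 8735 [array([560. , 209.9]), array([146.4, 202.2]), np.float64(79.4)] [0.0826 0.0865 0.0881]
orange 4912 [array([566.6, 207.7]), array([119.2, 171.2]), np.float64(79.5)] [0.0643 0.0729 0.0748]
-60 88 [0.0749 0.0761 0.0773]
-57 93 [0.073  0.0742 0.0753]
-54 119 [0.0739 0.0764 0.0778]
-51 77 [0.0743 0.0758 0.0767]
-48 119 [0.073  0.0745 0.0767]
-45 95 [0.0752 0.0764 0.0777]
-42 83 [0.073  0.0747 0.0761]
-39 130 [0.073  0.0753 0.0778]
-36 86 [0.0748 0.0762 0.0772]
-33 75 [0.0723 0.0739 0.0753]
-30 102 [0.072  0.0733 0.0744]
-27 85 [0.0721 0.0731 0.0743]
-24 284 [0.0711 0.0819 0.0955]
-21 283 [0.0857 0.0965 0.1007]
-18 210 [0.0997 0.1033 0.1064]
-15 212 [0.1053 0.1084 0.1116]
-12 211 [0.1102 0.1132 0.1156]
-9 64 [0.1128 0.1144 0.1154]
-6 33 [0.1065 0.1074 0.1087]
-3 136 [0.1061 0.1072 0.1082]
0 113 [0.1061 0.1071 0.108 ]
3 6 [0.1058 0.1063 0.107 ]
rim ext x [0.42036436 0.61286208] y [0.23582821 0.38144825]
lip ext x [0.41803175 0.43083983] y [0.24457413 0.37317715]
```

View pics/w3.png

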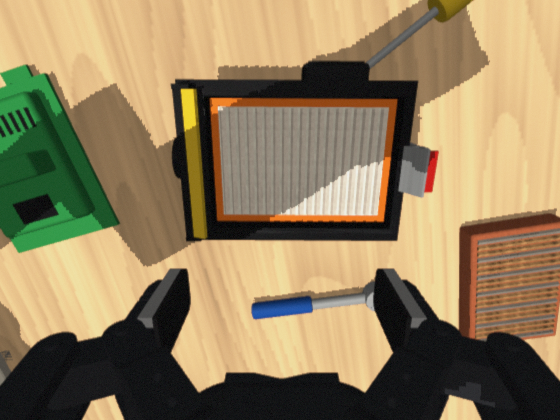

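The box is fully in view: yellow lip at column 192, catch at (415,170). Mouth is about (0.567, 0.209), yaw −10.5°, rim z 0.087, and all sizes agree with those given. I'm going to take the cover.

Emit:
{"op": "jog_arm", "data": {
  "deltas": [
    {"delta_pos":[-1,0,0],"yaw":-0.71,"fingers":1},
    {"delta_pos":[-1,0,0],"yaw":-0.71,"fingers":1},
    {"delta_pos":[-1,0,0],"yaw":-0.71,"fingers":1},
    {"delta_pos":[-1,0,0],"yaw":-0.71,"fingers":1},
    {"delta_pos":[-1,0,0],"yaw":-0.71,"fingers":1},
    {"delta_pos":[-1,0,0],"yaw":-0.71,"fingers":1},
    {"delta_pos":[-1,0,0],"yaw":-0.71,"fingers":1},
    {"delta_pos":[-1,0,0],"yaw":-0.71,"fingers":1}
  ]
}}

```text
clock: 4.05
eef_pos: [0.4898, -0.1086, 0.2317]
tool_rot: [0.564, 0.826, 0.0, 0.0]
ft_force: [0.3, 0.3, -0.2]
grip_width: 0.0858
grasp_force: 0.0
```

Emit:
{"op": "jog_arm", "data": {
  "deltas": [
    {"delta_pos":[-0.342,-0.242,0.3],"yaw":0,"fingers":1},
    {"delta_pos":[-0.342,-0.242,0.3],"yaw":0,"fingers":1},
    {"delta_pos":[-0.342,-0.242,0.3],"yaw":0,"fingers":1},
    {"delta_pos":[-0.342,-0.242,0.3],"yaw":0,"fingers":1},
    {"delta_pos":[-0.342,-0.242,0.3],"yaw":0,"fingers":1},
    {"delta_pos":[-0.342,-0.242,0.3],"yaw":0,"fingers":1}
  ]
}}

```text
clock: 4.65
eef_pos: [0.4626, -0.2266, 0.1422]
tool_rot: [0.561, 0.828, 0.0, 0.001]
ft_force: [0.5, 0.8, -0.4]
grip_width: 0.0852
grasp_force: 0.0
```

Emit:
{"op": "jog_arm", "data": {
  "deltas": [
    {"delta_pos":[-0.004,-0.007,0.31],"yaw":0,"fingers":1},
    {"delta_pos":[-0.004,-0.007,0.31],"yaw":0,"fingers":1},
    {"delta_pos":[-0.004,-0.007,0.31],"yaw":0,"fingers":1},
    {"delta_pos":[-0.004,-0.007,0.31],"yaw":0,"fingers":0},
    {"delta_pos":[-0.004,-0.007,0.31],"yaw":0,"fingers":0},
    {"delta_pos":[-0.004,-0.007,0.31],"yaw":0,"fingers":0},
    {"delta_pos":[-0.004,-0.007,0.31],"yaw":0,"fingers":0},
    {"delta_pos":[-0.004,-0.007,0.31],"yaw":0,"fingers":0},
    {"delta_pos":[-0.004,-0.007,0.31],"yaw":0,"fingers":0},
    {"delta_pos":[-0.004,-0.007,0.31],"yaw":0,"fingers":0},
    {"delta_pos":[-0.004,-0.007,0.31],"yaw":0,"fingers":0}
  ]
}}

```text
clock: 5.75
eef_pos: [0.4617, -0.2301, 0.0503]
tool_rot: [0.561, 0.827, 0.001, 0.002]
ft_force: [0.1, 1.1, 5.1]
grip_width: 0.0221
grasp_force: 59.5
```

Emit:
{"op": "jog_arm", "data": {
  "deltas": [
    {"delta_pos":[0,0,-0.1],"yaw":0,"fingers":0},
    {"delta_pos":[0,0,-0.2],"yaw":0,"fingers":0},
    {"delta_pos":[0,0,-0.3],"yaw":0,"fingers":0},
    {"delta_pos":[0,0,-0.4],"yaw":0,"fingers":0},
    {"delta_pos":[0,0,-0.5],"yaw":0,"fingers":0},
    {"delta_pos":[0,0,-0.55],"yaw":0,"fingers":0},
    {"delta_pos":[0,0,-0.55],"yaw":0,"fingers":0}
  ]
}}

```text
clock: 6.45
eef_pos: [0.4617, -0.2304, 0.2164]
tool_rot: [0.562, 0.827, 0.0, 0.003]
ft_force: [-0.1, 0.7, -3.8]
grip_width: 0.0221
grasp_force: 59.7
```

```bash
cat >> h.py <<'E'
def cover(n='wrist',tz=None):
    """green regions of the held cover: fit ridge top / body / plate"""
    b=cam(n);W=b['W'];h=b['hsv'];ok=b['range_z']>0
    g=(h[...,0]>45)&(h[...,0]<85)&(h[...,1]>90)&ok
    return b,W,g
E
python3 - <<'E'
from h import *
o=bot.get_obs();T=o['eef_pos'];q=o['tool_rot'];a=2*np.arctan2(q[1],q[0]);tx=np.array([np.cos(a),np.sin(a)]);ty=np.array([tx[1],-tx[0]])
b,W,g=cover();save(b,'w4.png')
P=W[g&(np.abs(W[...,2]-T[2])<.08)];d=P[:,:2]-T[:2];L=np.c_[d@tx,d@ty,P[:,2]-T[2]]*1e3
print(T,np.degrees(a),len(L)); print(np.histogram(L[:,2],bins=np.arange(-70,20,4)))
for lo,hi in((-24,-14),(-43,-34)):
    k=(L[:,2]>lo)&(L[:,2]<hi);A=np.c_[L[k,0],L[k,1],np.ones(k.sum())];print(lo,k.sum(),np.linalg.lstsq(A,L[k,2],rcond=None)[0],[np.round(x,1) for x in cv2.minAreaRect(L[k,:2].astype(np.float32))])
E
```

```text
[ 0.46165309 -0.2303595   0.21640971] 111.66772290356323 50600
(array([    0,     0,     0,     0,     0,     0,   145, 16964,    97,
         342,   322,  1089, 22120,   110,    87,    88,   101,   109,
         137,  3947,  4623,    18]), array([-70, -66, -62, -58, -54, -50, -46, -42, -38, -34, -30, -26, -22,
       -18, -14, -10,  -6,  -2,   2,   6,  10,  14,  18]))
-24 22971 [-9.67806496e-03  2.46748150e-03 -1.98166981e+01] [array([1.1, 0.1]), array([138.7, 106.7]), np.float64(89.9)]
-43 17200 [ 1.20181418e-05  4.88163435e-03 -3.99950779e+01] [array([ 3.9, -1.7]), array([129.2, 191.8]), np.float64(0.2)]
```

View pics/w4.png

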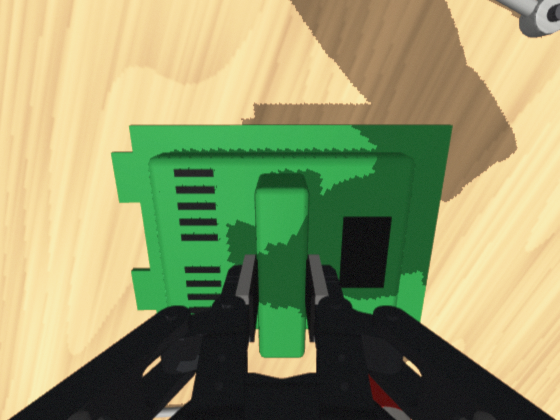

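Emit:
{"op": "jog_arm", "data": {
  "deltas": [
    {"delta_pos":[0.1,0.07,0],"yaw":0.1,"fingers":0},
    {"delta_pos":[0.22,0.16,0],"yaw":0.25,"fingers":0},
    {"delta_pos":[0.35,0.26,0],"yaw":0.4,"fingers":0},
    {"delta_pos":[0.48,0.35,0],"yaw":0.55,"fingers":0},
    {"delta_pos":[0.61,0.45,0],"yaw":0.65,"fingers":0},
    {"delta_pos":[0.73,0.54,0],"yaw":0.715,"fingers":0},
    {"delta_pos":[0.83,0.61,0],"yaw":0.715,"fingers":0},
    {"delta_pos":[0.88,0.65,0],"yaw":0.715,"fingers":0},
    {"delta_pos":[0.9,0.66,0],"yaw":0.715,"fingers":0},
    {"delta_pos":[0.9,0.66,0],"yaw":0.715,"fingers":0}
  ]
}}

```text
clock: 7.5
eef_pos: [0.5435, 0.0949, 0.2117]
tool_rot: [0.768, 0.64, -0.001, -0.001]
ft_force: [-0.0, -1.7, -1.9]
grip_width: 0.0218
grasp_force: 59.7
```

Emit:
{"op": "jog_arm", "data": {
  "deltas": [
    {"delta_pos":[0.1,0.01,0],"fingers":0},
    {"delta_pos":[0.22,0.02,0],"fingers":0},
    {"delta_pos":[0.33,0.03,0],"fingers":0},
    {"delta_pos":[0.384,0.035,0],"fingers":0},
    {"delta_pos":[0.384,0.035,0.06],"fingers":0},
    {"delta_pos":[0.384,0.035,0.11],"fingers":0},
    {"delta_pos":[0.384,0.035,0.12],"fingers":0},
    {"delta_pos":[0.384,0.035,0.12],"fingers":0}
  ]
}}

```text
invalid input at $.deltas[0]: expected keys fingers, delta_pos, yaw
```

```bash
cat >> h.py <<'E'
M=np.array([.5668,.2087,.087]);PS=np.radians(-10.5)
def inbox(W):
    c,s=np.cos(PS),np.sin(PS);d=W-M
    return np.stack([d[...,0]*c+d[...,1]*s,-d[...,0]*s+d[...,1]*c,d[...,2]],-1)*1e3
def status(n='wrist',pic=None):
    o=bot.get_obs();b,W,g=cover(n);B=inbox(W);T=inbox(o['eef_pos'])
    print('TCP',T.round(1),'F',np.round(o['ft_force'],1),'tq',np.round(o['ft_torque'],2),'w',o['grip_width'],o['grasp_force'],'t',o['clock'])
    g=g&(abs(B[...,0])<130)&(abs(B[...,1])<90)&(B[...,2]>-10)&(B[...,2]<T[2]+20)
    # body top right of ridge: fit plane via robust iteration on points around x 20..65
    x=B[...,0]-T[0]; best=None
    for lo,hi in((20,66),(-66,-20)):
        P=B[g&(x>lo)&(x<hi)]; P=P[P[:,2]>-5]
        if len(P)<50: print('few',len(P)); continue
        z0=np.median(P[:,2]); k=abs(P[:,2]-z0)<6
        for _ in range(8):
            A=np.c_[P[:,0],P[:,1],np.ones(len(P))]; s=np.linalg.lstsq(A[k],P[k,2],rcond=None)[0]; k=abs(A@s-P[:,2])<2
        print('body',lo,k.sum(),'slope x %.4f y %.4f'%tuple(s[:2]),'z@tongue -97: under %.1f'%(s@[T[0]-97,T[1],1]-25),'free: %.1f'%(s@[T[0]+94,T[1],1]-25))
    P=B[g]; 
    print('green ext x',np.percentile(P[:,0],[.2,99.8]).round(1),'y',np.percentile(P[:,1],[.2,99.8]).round(1))
    if pic: save(b,pic)
    return b,B,g
E
python3 - <<'E'
from h import *
b,B,g=status()
h=b['hsv'];m=(h[...,0]>20)&(h[...,0]<35)&(h[...,1]>150)&(h[...,2]>90)&(B[...,2]>5)
if m.sum(): print('lip',m.sum(),np.percentile(B[m],[2,50,98],axis=0).round(1))
E
```

```text
TCP [  -2.2 -116.1  124.7] F [-0.  -1.7 -1.9] tq [ 0.01 -0.04  0.01] w 0.021804186371478653 59.665018916130066 t 7.5
body 20 4492 slope x -0.0056 y -0.0313 z@tongue -97: under 81.6 free: 80.6
body -66 3848 slope x -0.0043 y -0.0321 z@tongue -97: under 81.5 free: 80.7
green ext x [-99.1  90.2] y [-89.9 -47.9]
lip 2179 [[-101.3  -51.3    9. ]
 [ -94.    -8.3   11.9]
 [ -88.3   28.2   15.1]]
```

Emit:
{"op": "jog_arm", "data": {
  "deltas": [
    {"delta_pos":[0.08,0.01,0],"yaw":0,"fingers":0},
    {"delta_pos":[0.18,0.02,0],"yaw":0,"fingers":0},
    {"delta_pos":[0.28,0.03,0],"yaw":0,"fingers":0},
    {"delta_pos":[0.36,0.035,0],"yaw":0,"fingers":0},
    {"delta_pos":[0.384,0.035,0],"yaw":0,"fingers":0},
    {"delta_pos":[0.384,0.035,0.06],"yaw":0,"fingers":0},
    {"delta_pos":[0.384,0.035,0.11],"yaw":0,"fingers":0},
    {"delta_pos":[0.384,0.035,0.12],"yaw":0,"fingers":0},
    {"delta_pos":[0.384,0.035,0.12],"yaw":0,"fingers":0}
  ]
}}

```text
clock: 8.45
eef_pos: [0.5752, 0.2042, 0.1767]
tool_rot: [0.769, 0.639, -0.001, -0.0]
ft_force: [-0.1, 1.5, -1.8]
grip_width: 0.0224
grasp_force: 59.6
```

Run:
```python
from h import *
b,B,g=status(pic='w5.png')
h=b['hsv'];m=(h[...,0]>20)&(h[...,0]<35)&(h[...,1]>150)&(h[...,2]>90)&(B[...,2]>5)
if m.sum(): print('lip',m.sum(),np.percentile(B[m],[2,50,98],axis=0).round(1))
```

```text
TCP [ 9.1 -2.9 89.7] F [-0.1  1.5 -1.8] tq [ 0.02 -0.01 -0.02] w 0.022446899338845652 59.61463451385498 t 8.45
body 20 8300 slope x -0.0050 y -0.0032 z@tongue -97: under 45.5 free: 44.5
body -66 9841 slope x -0.0015 y -0.0035 z@tongue -97: under 45.1 free: 44.9
green ext x [-87.9 102. ] y [-56.1  65.2]
lip 967 [[-101.5  -43.1    8.8]
 [ -96.8   -0.7   11.3]
 [ -78.1   65.2   46.2]]
```

Emit:
{"op": "jog_arm", "data": {
  "deltas": [
    {"delta_pos":[0.005,0,0.02],"yaw":0,"fingers":0},
    {"delta_pos":[0.005,0,0.04],"yaw":0,"fingers":0},
    {"delta_pos":[0.005,0,0.055],"yaw":0,"fingers":0},
    {"delta_pos":[0.005,0,0.065],"yaw":0,"fingers":0},
    {"delta_pos":[0.005,0,0.07],"yaw":0,"fingers":0},
    {"delta_pos":[0.005,0,0.07],"yaw":0,"fingers":0}
  ]
}}

```text
clock: 9.1
eef_pos: [0.5765, 0.2077, 0.1583]
tool_rot: [0.769, 0.64, 0.001, 0.001]
ft_force: [-3.1, 0.0, 7.4]
grip_width: 0.0224
grasp_force: 60.6
```

Run:
```python
from h import *
b,B,g=status()
```

```text
TCP [ 9.8  0.8 71.3] F [-3.1  0.   7.4] tq [-0.12  0.15 -0.11] w 0.022415308495341825 60.58915615081787 t 9.1
body 20 8296 slope x 0.0137 y -0.0034 z@tongue -97: under 25.2 free: 27.9
body -66 9755 slope x 0.0164 y -0.0039 z@tongue -97: under 25.0 free: 28.1
green ext x [-88.1 103.3] y [-52.1  68.8]
```

Emit:
{"op": "jog_arm", "data": {
  "deltas": [
    {"delta_pos":[0,0,0.01],"yaw":0,"fingers":0},
    {"delta_pos":[0,0,0.02],"yaw":0,"fingers":0},
    {"delta_pos":[0,0,0.025],"yaw":0,"fingers":0},
    {"delta_pos":[0,0,0.025],"yaw":0,"fingers":0}
  ]
}}

```text
clock: 9.55
eef_pos: [0.5784, 0.2082, 0.1532]
tool_rot: [0.769, 0.64, 0.004, 0.002]
ft_force: [-4.5, -0.1, 12.7]
grip_width: 0.0222
grasp_force: 63.1
```

Run:
```python
from h import *
b,B,g=status()
```

```text
TCP [11.5  1.6 66.2] F [-4.5 -0.1 12.7] tq [-0.38 -0.31 -0.08] w 0.022192227764471297 63.12916411086917 t 9.55
body 20 8429 slope x 0.0645 y -0.0078 z@tongue -97: under 15.6 free: 28.0
body -66 9563 slope x 0.0700 y -0.0076 z@tongue -97: under 15.2 free: 28.6
green ext x [-85.7 107.2] y [-52.3  69.5]
```

Emit:
{"op": "jog_arm", "data": {
  "deltas": [
    {"delta_pos":[0,0,0.01],"yaw":0,"fingers":0},
    {"delta_pos":[0,0,0.02],"yaw":0,"fingers":0},
    {"delta_pos":[0,0,0.023],"yaw":0,"fingers":0},
    {"delta_pos":[0,0,0.023],"yaw":0,"fingers":0}
  ]
}}

```text
clock: 10.0
eef_pos: [0.579, 0.2084, 0.147]
tool_rot: [0.769, 0.64, 0.005, 0.002]
ft_force: [-4.1, -0.1, 13.8]
grip_width: 0.0224
grasp_force: 71.7
```

Run:
```python
from h import *
b,B,g=status(pic='w6.png')
```

```text
TCP [12.   1.9 60. ] F [-4.1 -0.1 13.8] tq [-0.3  -0.46 -0.1 ] w 0.022400704743390325 71.68044655700214 t 10.0
body 20 8627 slope x 0.1262 y -0.0094 z@tongue -97: under 3.9 free: 28.0
body -66 9161 slope x 0.1326 y -0.0092 z@tongue -97: under 3.6 free: 28.9
green ext x [-85.2 109.8] y [-51.7  69.7]
```

View pics/w6.png

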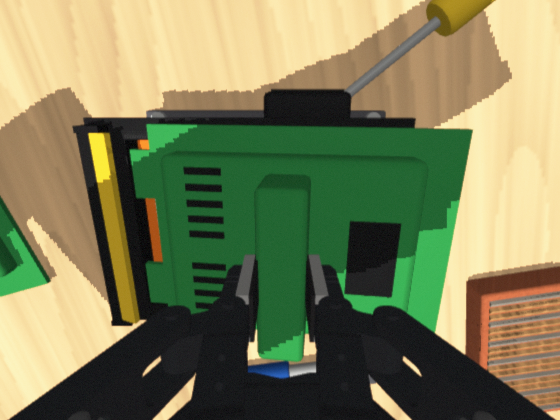

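Emit:
{"op": "jog_arm", "data": {
  "deltas": [
    {"delta_pos":[-0.003,-0.01,0],"yaw":0,"fingers":0},
    {"delta_pos":[-0.003,-0.02,0],"yaw":0,"fingers":0},
    {"delta_pos":[-0.003,-0.03,0],"yaw":0,"fingers":0},
    {"delta_pos":[-0.003,-0.04,0],"yaw":0,"fingers":0},
    {"delta_pos":[-0.003,-0.04,0],"yaw":0,"fingers":0}
  ]
}}

```text
clock: 10.55
eef_pos: [0.5686, 0.2098, 0.1469]
tool_rot: [0.769, 0.64, 0.006, 0.003]
ft_force: [0.2, 0.2, 11.1]
grip_width: 0.0221
grasp_force: 70.3
```

Run:
```python
from h import *
b,B,g=status(pic='w7.png')
k=g&(B[...,0]>70);print('free',np.percentile(B[k][:,0],[99,99.5,99.9]))
for y0,y1 in((-50,-30),(28,48)):
  k=g&(B[...,1]>y0)&(B[...,1]<y1)&(B[...,0]<-60);print('tongue',k.sum(),np.percentile(B[k][:,0],[.2,1,5]))
```

```text
TCP [ 1.5  1.4 59.9] F [ 0.2  0.2 11.1] tq [-0.21 -1.38  0.08] w 0.022068495649654157 70.33584184362553 t 10.55
body 20 8627 slope x 0.1239 y -0.0060 z@tongue -97: under 4.0 free: 27.7
body -66 9192 slope x 0.1324 y -0.0054 z@tongue -97: under 3.5 free: 28.8
green ext x [-88.6  99.2] y [-51.8  69.3]
free [99.30462521 99.52142558 99.84760197]
tongue 667 [-89.30934939 -88.95463176 -88.09268385]
tongue 1089 [-89.15997807 -88.97597343 -87.97065318]
```

Emit:
{"op": "jog_arm", "data": {
  "deltas": [
    {"delta_pos":[-0.003,-0.006,0],"yaw":0,"fingers":0},
    {"delta_pos":[-0.003,-0.011,0.001],"yaw":0,"fingers":0},
    {"delta_pos":[-0.003,-0.015,0.002],"yaw":0,"fingers":0},
    {"delta_pos":[-0.003,-0.015,0.002],"yaw":0,"fingers":0}
  ]
}}

```text
clock: 11.0
eef_pos: [0.5601, 0.2085, 0.1411]
tool_rot: [0.769, 0.639, 0.0, 0.001]
ft_force: [3.5, -0.9, -5.0]
grip_width: 0.0221
grasp_force: 64.4
```

Run:
```python
from h import *
b,B,g=status(pic='w8.png')
k=g&(B[...,0]>70);print('free',np.percentile(B[k][:,0],[99,99.5,99.9]))
```

```text
TCP [-6.5 -1.4 54.1] F [ 3.5 -0.9 -5. ] tq [-0.03 -1.16 -0.03] w 0.022128854336724905 64.37782294582576 t 11.0
body 20 8566 slope x 0.0884 y -0.0030 z@tongue -97: under 1.6 free: 18.5
body -66 9468 slope x 0.0939 y -0.0036 z@tongue -97: under 1.4 free: 19.3
green ext x [-90.2  90.2] y [-54.2  66.8]
free [90.33854565 90.47904248 90.85991499]
```

Emit:
{"op": "jog_arm", "data": {
  "deltas": [
    {"delta_pos":[0.003,0.003,-0.007],"yaw":0,"fingers":0},
    {"delta_pos":[0.003,0.004,-0.014],"yaw":0,"fingers":0},
    {"delta_pos":[0.003,0.004,-0.018],"yaw":0,"fingers":0},
    {"delta_pos":[0.003,0.004,-0.018],"yaw":0,"fingers":0}
  ]
}}

```text
clock: 11.45
eef_pos: [0.5583, 0.2087, 0.1437]
tool_rot: [0.769, 0.64, -0.003, -0.001]
ft_force: [-1.8, 1.2, -19.1]
grip_width: 0.0225
grasp_force: 68.1
```

Run:
```python
from h import *
b,B,g=status(pic='w9.png')
k=g&(B[...,0]>70);print('free',np.percentile(B[k][:,0],[99,99.5,99.9]))
```

```text
TCP [-8.3 -1.5 56.7] F [ -1.8   1.2 -19.1] tq [-0.07 -1.18 -0.02] w 0.022486532042947996 68.07364852284081 t 11.45
body 20 8726 slope x 0.1153 y -0.0043 z@tongue -97: under 1.5 free: 23.5
body -66 9234 slope x 0.1225 y -0.0034 z@tongue -97: under 1.0 free: 24.4
green ext x [-90.8  89.2] y [-54.4  66.6]
free [89.33876409 89.54128195 90.01109194]
```

View pics/w9.png

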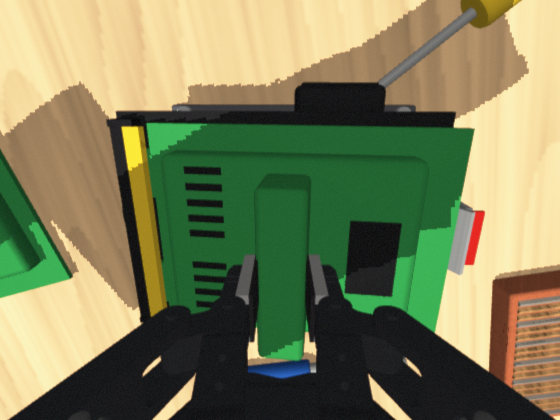

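The tongues are hidden under the yellow lip (column ~140). The free edge measures about 24 mm up and the lip is holding the tongues down, so the cover is hooked. Next: lower, release, and go over the pad with shut fingers.

Emit:
{"op": "jog_arm", "data": {
  "deltas": [
    {"delta_pos":[0,0,0.01],"yaw":0,"fingers":0},
    {"delta_pos":[0,0,0.02],"yaw":0,"fingers":0},
    {"delta_pos":[0,0,0.025],"yaw":0,"fingers":0},
    {"delta_pos":[0,0,0.025],"yaw":0,"fingers":0.7},
    {"delta_pos":[0,0,0.025],"yaw":0,"fingers":0.7},
    {"delta_pos":[0,0,0.025],"yaw":0,"fingers":0.7},
    {"delta_pos":[0,0,0.025],"yaw":0,"fingers":0.7},
    {"delta_pos":[0,0,-0.1],"yaw":0,"fingers":0.7},
    {"delta_pos":[0,0,-0.2],"yaw":0,"fingers":0.7},
    {"delta_pos":[0,0,-0.2],"yaw":0,"fingers":0.7}
  ]
}}

```text
clock: 12.5
eef_pos: [0.5635, 0.2103, 0.2122]
tool_rot: [0.769, 0.64, 0.005, 0.002]
ft_force: [1.1, -0.5, 0.2]
grip_width: 0.0602
grasp_force: 0.0
```

Run:
```python
from h import *
b,B,g=status(pic='w10.png')
h=b['hsv'];k=(h[...,2]<45)&(B[...,0]>25)&(B[...,0]<70)&(abs(B[...,1])<30)&(B[...,2]>22)&(B[...,2]<50)&(b['range_z']>0)
print('pad',k.sum(),np.median(B[k],0),np.percentile(B[k],[5,95],axis=0))
k=g&(B[...,0]>70);print('free',np.percentile(B[k][:,0],[99,99.5,99.9]))
```

```text
TCP [ -3.5   1.  125.2] F [ 1.1 -0.5  0.2] tq [ 0.04 -0.04 -0.03] w 0.06018333539355673 0.0 t 12.5
body 20 5853 slope x 0.0756 y -0.0013 z@tongue -97: under 0.2 free: 14.6
body -66 6463 slope x 0.0804 y -0.0011 z@tongue -97: under -0.5 free: 14.9
green ext x [-89.9  89.7] y [-67.2  68.2]
pad 1731 [40.27953805  1.34655682 36.48825866] [[ 29.13386495 -18.55277252  35.07819989]
 [ 51.39792136  19.55443945  37.85784132]]
free [89.76884699 90.01655236 90.79697267]
```

Emit:
{"op": "jog_arm", "data": {
  "deltas": [
    {"delta_pos":[-0.003,0.08,0],"yaw":0,"fingers":0},
    {"delta_pos":[-0.003,0.155,0],"yaw":0,"fingers":0},
    {"delta_pos":[-0.003,0.155,0],"yaw":0,"fingers":0},
    {"delta_pos":[-0.003,0.155,0],"yaw":0,"fingers":0},
    {"delta_pos":[-0.003,0.155,0.1],"yaw":0,"fingers":0},
    {"delta_pos":[-0.003,0.155,0.2],"yaw":0,"fingers":0},
    {"delta_pos":[-0.003,0.155,0.26],"yaw":0,"fingers":0},
    {"delta_pos":[-0.003,0.155,0.26],"yaw":0,"fingers":0},
    {"delta_pos":[-0.003,0.155,0.26],"yaw":0,"fingers":0}
  ]
}}

```text
clock: 13.45
eef_pos: [0.6055, 0.2001, 0.1288]
tool_rot: [0.769, 0.64, -0.001, -0.0]
ft_force: [-0.6, -1.2, 0.3]
grip_width: -0.0002
grasp_force: 0.0
```

Run:
```python
from h import *
o=bot.get_obs();print(inbox(o['eef_pos']),o['ft_force'],o['grip_width'])
```

```text
[39.65341124 -1.39463154 41.80001421] [-0.6454952  -1.21470003  0.33769138] -0.00017804650485860678
```

Emit:
{"op": "jog_arm", "data": {
  "deltas": [
    {"delta_pos":[0.004,0.014,0],"yaw":0,"fingers":0},
    {"delta_pos":[0.004,0.014,0.015],"yaw":0,"fingers":0},
    {"delta_pos":[0.004,0.014,0.025],"yaw":0,"fingers":0},
    {"delta_pos":[0.004,0.014,0.035],"yaw":0,"fingers":0},
    {"delta_pos":[0.004,0.014,0.045],"yaw":0,"fingers":0},
    {"delta_pos":[0.004,0.014,0.055],"yaw":0,"fingers":0},
    {"delta_pos":[0.004,0.014,0.06],"yaw":0,"fingers":0},
    {"delta_pos":[0.004,0.014,0.06],"yaw":0,"fingers":0}
  ]
}}

```text
clock: 14.25
eef_pos: [0.6114, 0.2005, 0.1121]
tool_rot: [0.769, 0.639, 0.001, 0.0]
ft_force: [-0.5, -1.3, 7.0]
grip_width: 0.0004
grasp_force: 3.3
```

Run:
```python
from h import *
status()
```

```text
TCP [45.4  0.  25.1] F [-0.5 -1.3  7. ] tq [-0.06  0.1  -0.06] w 0.0003964129960400267 3.262927830219269 t 14.25
body 20 6976 slope x 0.0012 y 0.0001 z@tongue -97: under -20.5 free: -20.3
body -66 6202 slope x 0.0072 y -0.0054 z@tongue -97: under -0.9 free: 0.5
green ext x [-94.   90.7] y [-51.2  68.2]
```

Emit:
{"op": "jog_arm", "data": {
  "deltas": [
    {"delta_pos":[0,0,0.006],"yaw":0,"fingers":0},
    {"delta_pos":[0,0,0.01],"yaw":0,"fingers":0},
    {"delta_pos":[0,0,0.01],"yaw":0,"fingers":0},
    {"delta_pos":[0,0,-0.1],"yaw":0,"fingers":0},
    {"delta_pos":[0,-0.1,-0.25],"yaw":0,"fingers":0},
    {"delta_pos":[0,-0.15,-0.4],"yaw":0,"fingers":0},
    {"delta_pos":[0,-0.15,-0.4],"yaw":0,"fingers":0},
    {"delta_pos":[0,-0.15,-0.4],"yaw":0,"fingers":0}
  ]
}}

```text
clock: 15.1
eef_pos: [0.5669, 0.209, 0.2324]
tool_rot: [0.769, 0.64, 0.002, 0.001]
ft_force: [-0.0, -0.6, -1.5]
grip_width: -0.0001
grasp_force: 0.0
```

Run:
```python
from h import *
b,B,g=status(pic='w11.png')
P=B[g&(B[...,2]>1)&(B[...,2]<9)];print('plate z',np.percentile(P[:,2],[5,50,95]),'x',np.percentile(P[:,0],[.2,99.8]),'y',np.percentile(P[:,1],[.2,99.8]))
for lo,hi in((-90,-75),(75,92)):
  k=(P[:,0]>lo)&(P[:,0]<hi);print(lo,np.median(P[k,2]))
h=b['hsv'];m=((h[...,0]<5)|(h[...,0]>175))&(h[...,1]>150)&(B[...,0]>90)&(B[...,0]<130)&(abs(B[...,1])<30)
print('tab',m.sum(),np.median(B[m],0))
```

```text
TCP [  0.    0.3 145.4] F [-0.  -0.6 -1.5] tq [-0.   -0.01  0.01] w -5.293768477068822e-05 0.0 t 15.1
body 20 4765 slope x -0.0067 y -0.0005 z@tongue -97: under 0.4 free: -0.9
body -66 5709 slope x -0.0007 y -0.0023 z@tongue -97: under -0.4 free: -0.6
green ext x [-89.8  90.8] y [-71.2  68.5]
plate z [3.32320881 4.53464142 5.68211375] x [-90.06234939  90.73220472] y [-67.85935462  67.99170843]
-90 4.391877524010463
75 4.608590887113517
tab 290 [106.56106388   0.66164029  20.00488198]
```

View pics/w11.png

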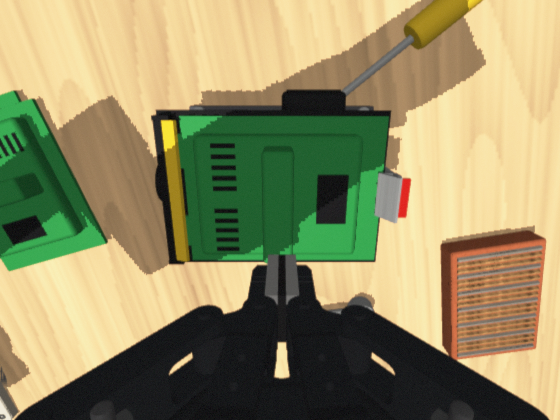

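The cover is flush: its plate top is 4.4 to 4.6 mm above the rim at both ends. The catch nose at (388,195) overlaps the free edge and its red tab is back in its first position. The robot is clear, so I'm handing in.

```bash
python3 -c "
from workcell import bot
print(bot.job_done())"
```

```text
the job is handed in; nothing more can be done
None
```

The green cover is back on the box: tongues hooked under the yellow lip with the free edge raised about 24 mm, then pressed until the catch closed over it. The last camera check before hand-in showed it flush; I handed in just after 15.1 s of the 48 s allowed, and the hand-in returned no verdict.

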